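Snap the sizing plate onto the coin sorter tray

TASK

Pick up the blue coin sizing plate by its white grip bar, set its four square corner holes over the four snap standoffs of the black sorter tray, and press it straight down, keeping it level, against the springy grey pads until it has clicked under the orange catches of all four standoffs and stays down by itself; press only as hard as the clicks need, the standoffs crack easily. Let go of it, and leave the other things on the shelf where they are.

Things in the scene. Friction and masses are not known exactly. Their poses are not given: they have to be found in the camera images.
- tray: Black sorter tray, fixed to the shelf: a slab 176 mm (x) by 136 mm (y) by 12 mm high, with four snap standoffs standing on it at x = +-60 mm, y = +-40 mm. Origin: centre of its underside; z up. All heights given for the standoffs are above this origin.
- tray_seat (a point): Middle of the tray, 24 mm above its underside. Each standoff has a sprung grey pad, 20 mm across, top at 29 mm, that gives under the plate (1.4 N per mm each). Through it stands a white pin 9.4 mm across, straight up to 31.5 mm, then tapering to 4 mm across at 38.5 mm.
- tray_catch (a point): Axis of the standoff at x = -60 mm, y = -40 mm, 31 mm high. Each has two sprung orange catches, on its +x and -x sides, sloping from a tip at 42 mm out to 16 mm across at 32 mm, flat underside at 30.2 mm. They resist from where the plate's underside is about 36 mm high, and spring out over the plate when it is pressed to about 25 mm (17 to 25 N in all); it then stays at about 25 mm.
- stops: The four white hard stops (16 mm across, fixed on the tray) hidden inside the grey pads, top at 24 mm, about 1 mm below where the plate has clicked in; the plate meets them at about 26 N of push. They must not be pressed hard: they crack if the plate bears on them with more than 14 N in all (about 36 N of push). Origin: as the tray's.
- cover_grip (a point): Centre of the white grip bar of the blue sizing plate: 70 mm long (x), 14 mm thick (y), 30 mm high, upright on the plate's middle. This point is half-way up the bar, 20 mm above the plate's underside. z up, x along the bar. It fits the tray either way round (half a turn).
- cover: The blue sizing plate itself, 150 mm (x) by 110 mm (y) by 5 mm thick, 0.1 to 0.2 kg with its bar; it lies flat on the shelf at the start. It has four square holes at the corners and four round ones (20 to 26 mm) for sizing coins. Origin: centre of its underside; same axes as the grip.
- cover_hole0 (a point): Centre of a square hole (12 mm by 12 mm) of the sizing plate, at its underside, at x = -60 mm, y = -40 mm of the plate.
- cover_hole1 (a point): The same for the hole at x = -60 mm, y = +40 mm.
- cover_hole2 (a point): The same for the hole at x = +60 mm, y = -40 mm.
- cover_hole3 (a point): The same for the hole at x = +60 mm, y = +40 mm.
- tube0: Clear coin tube, 30 mm across, 85 mm high, standing loose; a bystander. Origin: centre of its underside.
- tube1: Another such tube, a bystander.
- tube2: Another such tube, a bystander.
- loupe: Black loupe, 38 mm across, 34 mm high, standing loose; a bystander. Origin: centre of its underside.
- cup: White sorting cup, 76 mm across, 60 mm high, standing loose; a bystander. Origin: centre of its underside.
- coins: Brass stack of coins, 31 mm across, 24 mm high, loose; a bystander. Origin: centre of its underside.
- funnel: Grey counting funnel on a steel stand, 110 mm across, 165 mm high, fixed. Origin: centre of the foot.
Not all that is in view belongs to the job. What is shaped like the tray but turquoise or yellow is not meant.

How it is judged:
At the end, for the whole second after the job is handed in: The plate is clicked in: its underside is no more than 26.5 mm above the tray's underside at all four corner holes (held under the catches against the pads), the plate is centred on the tray within 4 mm, square with it within 0.06 rad, right way up and level within 0.03 rad, and let go (z of each of cover_hole0, cover_hole1, cover_hole2, cover_hole3 in the frame of tray below 0.0265 m and horizontal distance between cover_grip and tray below 0.004 m and angle between the x axis of cover_grip and the x axis of tray, either way round below 0.06 rad and angle between cover_grip's own z axis and vertical below 0.03 rad); the robot touches nothing.
It fails at once if the plate is driven hard onto the stops of the standoffs: more than 14 N on the four together (contact force between stops and cover above 14 N).
It fails at once if the plate is pushed on unevenly: more than 0.1 rad (6 degrees) out of level while it is on the standoffs (angle between cover_grip's own z axis and vertical above 0.1 rad and horizontal distance between cover_grip and tray below 0.02 m and z of cover_grip in the frame of tray below 0.057 m).
It fails at once if a bystander is moved by more than 20 mm (distance of any of tube0, tube1, tube2, loupe, cup, coins from where it was at the start of the episode above 0.02 m).
It also fails if it takes over 61 s, if anything falls off the work surface, if the arm or the gripper's body presses on something with over 40 N, if the wrist force passes 120 N, or if a joint passes its speed limit or range.

ROBOT

A 7-joint arm with a two-finger parallel gripper is mounted at the origin on the work surface. World frame = base frame: x ahead of the robot, y to its left, z up, the work surface at z = 0. Lengths are in m, angles in rad, forces in N, time in s.
With the tool pointing down it reaches from about 0.35 to 0.9 m from the base axis. Payload 7.2 kg.
Tool frame: the origin (TCP) lies midway between the tips of the shut fingers; the grasp point (between the pads) lies r.grip_depth behind it (r.grip_depth is the distance from the TCP to the grasp point, in m); z points along the fingers, y is the direction in which the jaws open and shut (so a half turn about z gives the same grasp; the last joint's range is limited). The gripper opens to 88 mm and grips with 3 to 60 N. Pads are 20 mm wide; open, the fingers measure 115 mm over their backs; the gripper's body (75 mm by 178 mm) begins 61 mm behind the grasp point.
Start: joints at [1.152, 0.411, -0.013, 1.596, 0.006, 1.134, -0.082], TCP at [0.215, -0.587, 0.223] pointing down, gripper open.
Joint ranges: [-2.95, 2.95], [-0.29, 1.99], [-1.47, 1.44], [0.14, 2.54], [-1.03, 4.17], [0.13, 1.85], [-2.86, 2.86]. Speed limits (rad/s): [2.39, 2.39, 3.01, 3.01, 3.14, 3.14, 3.14].

INTERFACE

Orientations are given as a unit quaternion [x, y, z, w].
In Python, from plant import r gives the robot as it stands. The module is installed in compiled form; this text tells all that it offers.
- The arm moves only by the tool servo_tool, never from a script. Its argument "commands" is a list of rows, each a list of 4 numbers: the shift along the tool's x, y, z in cm, then the turn about the tool's z in degrees. In form: [[dx, dy, dz, turn], ...]. A call has 1 to 12 rows; each row is the pose to reach, as a shift and turn from the pose measured when the call began, along the tool's axes at that moment; what a row does not reach only later rows make up. A row lasts 1/12 s, in which the tool goes at most 41.7 mm and 7.16 degrees, less where a joint would pass 70% of its speed; a pose out of reach is approached as far as the arm can. A call with a gripper value outside its range is refused whole. "hand" is the finger opening in cm, from 0 to 8.78, set as the call begins (left out, the last holds). The fingers move at their own pace and stop on an object; the grip force is fixed at half the most. Time passes only in rows, so rows that repeat a pose let the fingers close. It gives the time, the measured TCP pose, the force and the opening at its end, in the units of the state.
- r.get_obs(): the state, without advancing time (a new reading comes with each control period).
- r.get_image(name): name is "scene" or "top"; returns a dict with "img" (480x640x3 uint8, blue, green, red), "fx", "fy", "cx", "cy" (pixels), "dist_coeffs" ([k1, k2, p1, p2, k3] as OpenCV has them; the pictures are not rectified), "origin" and "attitude" of the camera in the world. Camera axes: x right, y up, looking along -z (the intrinsics and any distortion apply to the point x, -y, -z); pixel columns grow to the right and rows downward; lengths in m; the calibration is good to about 2 mm. A picture is of the moment at which its call begins. There is no depth.
- r.finish_job(): hands the job in, once; it reports no verdict.
The state is a dict: "t": time; "joint_pos": joint angles; "dq": joint speeds; "tau": joint torques, N m; "eef_pos": TCP position; "eef_rot": TCP orientation; "ft_force": force on the tool from outside, world axes, zero at the start; "wrist_torque": the same for the moment, N m; "width": finger opening in m.
Only numpy, scipy, OpenCV 4.12 (cv2) and the standard library are available. Lean on these libraries where they do the work, as an engineer would, in place of code of your own. Each camera call takes 0.05 s, during which the arm holds its last target.

## Working session

There is one attempt and no reset: what is moved stays moved. The work goes in short steps, Python scripts to look and compute and a tool call to move; the robot and the scene stay as the last step left them, time stands still between calls to the robot, and variables do not carry over. Pictures are saved under pics/ and viewed, and the job is handed in when it is done.

Besides the shell and the picture viewer there is one more tool, called after "Emit:" as name(argument=value, ...), one argument or row to a line, values as JSON. servo_tool: Moves the arm, as the interface text tells. Its arguments: {"type":"object","properties":{"commands":{"type":"array"},"hand":{"type":"number"}},"required":["commands"]}

```bash
mkdir -p pics
python3 - <<'E'
from plant import r
import cv2
o=r.get_obs(); print(o['t'],o['eef_pos'],o['eef_rot'],o['ft_force'],o['width'],r.grip_depth)
for n in('scene','top'):
    d=r.get_image(n); cv2.imwrite(f'pics/{n}0.png',d['img']); print(n,{k:v for k,v in d.items() if k!='img'})
E
```

```text
0.0 [ 0.21458971 -0.58645145  0.22179535] [ 9.84648290e-01  1.74548163e-01 -1.89731405e-04 -8.04862958e-04] [ 0.20993133  0.49571612 -0.37773428] 0.08759919077914968 0.0187
scene {'fx': 439.68178915866855, 'fy': 439.68178915866855, 'cx': 315.6463992143276, 'cy': 240.19887470176943, 'dist_coeffs': array([-0.0196172,  0.       ,  0.       ,  0.       ,  0.       ]), 'origin': array([1.26735687, 0.14264094, 0.72879995]), 'attitude': array([0.27207106, 0.31784542, 0.68788131, 0.5931028 ])}
top {'fx': 483.1865129744439, 'fy': 483.1865129744439, 'cx': 319.4678007345748, 'cy': 241.20796687523267, 'dist_coeffs': array([-0.05806162,  0.        ,  0.        ,  0.        ,  0.        ]), 'origin': array([0.30262224, 0.02631856, 1.40963595]), 'attitude': array([-0.05962392,  0.05675455,  0.70859799, -0.70079441])}
```

View pics/scene0.png

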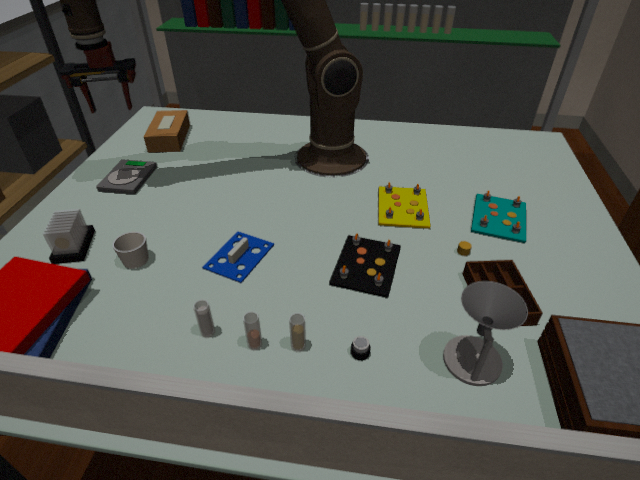

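View pics/top0.png

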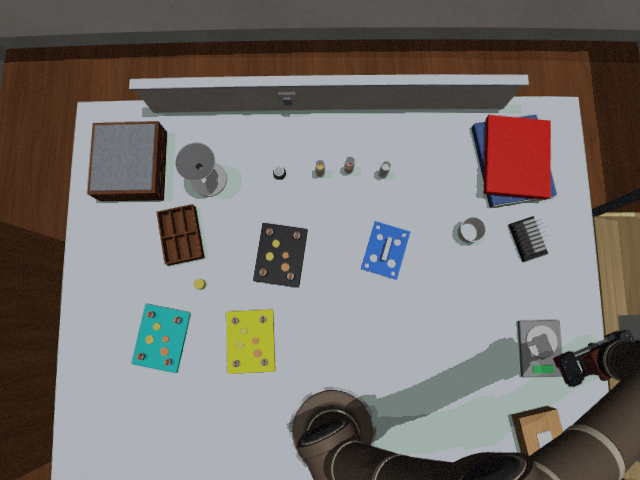

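The scene view shows the blue plate with its bar at (239,257) and the black tray at (366,265). The top view shows the plate at (386,250) and the tray at (281,255). Next I'll measure both by colour masks and rays.

```bash
cat > h.py <<'E'
import numpy as np, cv2
from scipy.spatial.transform import Rotation as R
def ray(d,uv):
    K=np.array([[d['fx'],0,d['cx']],[0,d['fy'],d['cy']],[0,0,1]])
    p=cv2.undistortPoints(np.float64(uv).reshape(-1,1,2),K,d['dist_coeffs'])[:,0]
    v=np.c_[p[:,0],-p[:,1],-np.ones(len(p))]
    return np.array(d['origin']),R.from_quat(d['attitude']).apply(v)
def plane(d,uv,z):
    o,v=ray(d,uv); return o+v*((z-o[2])/v[:,2])[:,None]
def tri(d1,u1,d2,u2):
    o1,a=ray(d1,u1);o2,b=ray(d2,u2);out=[]
    for x,y in zip(a,b):
        s=np.linalg.lstsq(np.c_[x,-y],o2-o1,rcond=None)[0]
        p,q=o1+s[0]*x,o2+s[1]*y; out.append([*((p+q)/2),np.linalg.norm(p-q)])
    return np.array(out)
def quad(m):
    c=max(cv2.findContours(m,cv2.RETR_EXTERNAL,cv2.CHAIN_APPROX_NONE)[0],key=cv2.contourArea)
    h=cv2.convexHull(c); return cv2.approxPolyN(h,4)[0] if hasattr(cv2,'approxPolyN') else None, cv2.contourArea(h)
def rect(P):
    # P 4x2 cyclic; centre, sides, long axis angle
    e=[P[(i+1)%4]-P[i] for i in range(4)]; L=[np.linalg.norm(x) for x in e]
    i=0 if L[0]+L[2]>L[1]+L[3] else 1
    v=e[i]-e[(i+2)%4]
    return P.mean(0),L,np.degrees(np.arctan2(v[1],v[0]))
E
python3 - <<'E'
from plant import r
from h import *
D={n:r.get_image(n) for n in('scene','top')}
roi={'scene':{'plate':(195,225,285,285),'tray':(322,225,410,300)},'top':{'plate':(350,212,420,285),'tray':(245,215,315,292)}}
np.set_printoptions(precision=4,suppress=True)
for n,d in D.items():
    hsv=cv2.cvtColor(d['img'],cv2.COLOR_BGR2HSV)
    for k,(a,b,c,e) in roi[n].items():
        m=np.zeros((480,640),np.uint8); s=hsv[b:e,a:c]
        if k=='plate': w=cv2.inRange(s,(100,120,40),(130,255,255))
        else: w=cv2.inRange(s,(0,0,0),(180,255,70))
        m[b:e,a:c]=w
        m=cv2.morphologyEx(m,cv2.MORPH_CLOSE,np.ones((3,3)))
        q,A=quad(m); q=q.reshape(4,2).astype(float)
        P=plane(d,q,.004 if k=='plate' else .010)[:,:2]
        print(n,k,q.tolist(),A,*rect(P))
        cr=cv2.resize(d['img'][b:e,a:c],None,fx=6,fy=6,interpolation=cv2.INTER_CUBIC); cv2.imwrite(f'pics/{n}_{k}.png',cr)
E
```

```text
scene plate [[274.0, 243.0], [241.0, 282.0], [201.0, 268.0], [238.0, 231.0]] 1889.5 [ 0.5116 -0.1622] [np.float64(0.15099088677337394), np.float64(0.1108198416192779), np.float64(0.15430906427452526), np.float64(0.10846598528884019)] -17.69792942175631
scene tray [[401.0, 245.0], [388.0, 298.0], [328.0, 284.0], [348.0, 235.0]] 3079.0 [0.5039 0.1475] [np.float64(0.18360513638500842), np.float64(0.13671559440877987), np.float64(0.180559668438928), np.float64(0.1352670078995944)] -8.861961859167774
top plate [[410.0, 231.0], [396.0, 279.0], [360.0, 268.0], [375.0, 221.0]] 1834.0 [ 0.5093 -0.1626] [np.float64(0.1492749604921097), np.float64(0.1094582384264056), np.float64(0.1477044025697579), np.float64(0.10761636642512655)] 161.401250446655
top tray [[307.0, 229.0], [299.0, 287.0], [252.0, 280.0], [262.0, 222.0]] 2704.5 [0.4981 0.1467] [np.float64(0.1722608243298733), np.float64(0.13820435016839328), np.float64(0.17375475969243603), np.float64(0.13504568673801146)] 171.37320612164444
```

Run:
```python
import cv2,numpy as np
a=[cv2.resize(cv2.imread(f'pics/{n}.png'),(400,300)) for n in('scene_plate','scene_tray')]+[cv2.resize(cv2.imread(f'pics/{n}.png'),(300,300)) for n in('top_plate','top_tray')]
cv2.imwrite('pics/m.png',np.vstack([np.hstack(a[:2]),np.hstack([a[2],a[3],np.zeros((300,200,3),np.uint8)])]))
```

```text
(no output)
```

View pics/m.png

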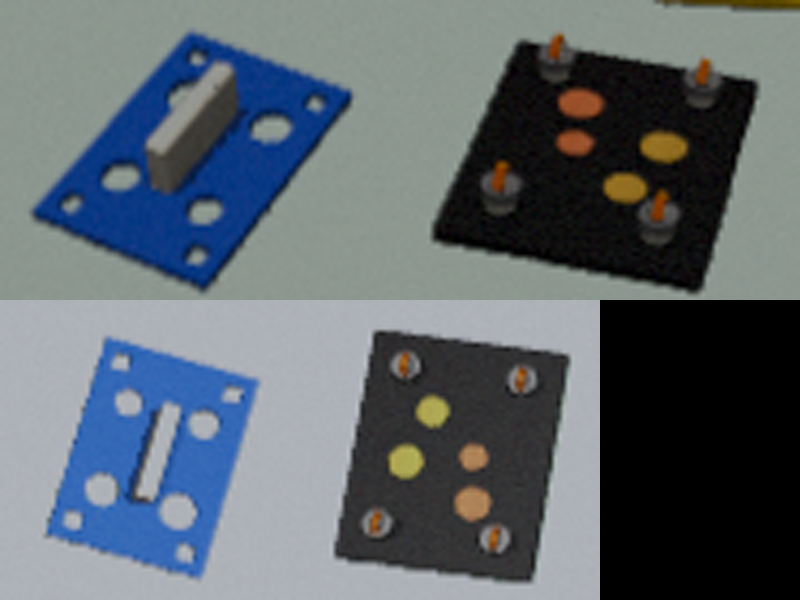

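The crops show the plate's four corner square holes and upright white bar. The tray has four standoffs with orange catches, roughly at top-view (263,232), (307-ish,235), (259,276) and (293,280). Plate and tray sizes agree with the given ones, so next I'll refine with the standoffs and holes.

Run:
```python
from plant import r
from h import *
np.set_printoptions(precision=4,suppress=True)
D={n:r.get_image(n) for n in('scene','top')}
roi={'scene':(322,225,410,300),'top':(245,215,315,292)}
C={}
for n,d in D.items():
    a,b,c,e=roi[n]; s=cv2.cvtColor(d['img'],cv2.COLOR_BGR2HSV)[b:e,a:c]
    w=cv2.inRange(s,(3,150,110),(15,255,255))
    N,_,st,ct=cv2.connectedComponentsWithStats(w)
    L=[(ct[i]+[a,b],st[i][4]) for i in range(1,N) if st[i][4]>=3]
    print(n,[(x[0].round(1).tolist(),x[1]) for x in L])
    for x in L: print(plane(d,[x[0]],.037)[0])
# plate holes: light inside blue plate
for n,(a,b,c,e) in {'scene':(195,225,285,285),'top':(350,212,420,285)}.items():
    d=D[n]; s=cv2.cvtColor(d['img'],cv2.COLOR_BGR2HSV)[b:e,a:c]
    bl=cv2.inRange(s,(100,120,40),(130,255,255))
    cs,h=cv2.findContours(bl,cv2.RETR_CCOMP,cv2.CHAIN_APPROX_NONE)
    P=[]
    for k,x in enumerate(cs):
        if h[0][k][3]>=0 and cv2.contourArea(x)>3:
            m=cv2.moments(x); u=[m['m10']/m['m00']+a,m['m01']/m['m00']+b]
            print(n,np.round(u,1),cv2.contourArea(x),plane(d,[u],.0025)[0][:2])
```

```text
scene [([355.6, 236.4], np.int32(8)), ([388.2, 242.8], np.int32(9)), ([361.2, 250.5], np.int32(46)), ([360.0, 260.1], np.int32(29)), ([343.3, 268.9], np.int32(10)), ([378.5, 276.5], np.int32(10))]
[0.4392 0.1153 0.037 ]
[0.4517 0.1948 0.037 ]
[0.489  0.1323 0.037 ]
[0.5225 0.132  0.037 ]
[0.5568 0.097  0.037 ]
[0.5694 0.1763 0.037 ]
top [([268.7, 231.1], np.int32(7)), ([296.3, 234.6], np.int32(7)), ([262.2, 271.2], np.int32(5)), ([289.5, 277.0], np.int32(6))]
[0.5621 0.1772 0.037 ]
[0.5511 0.0974 0.037 ]
[0.446  0.1951 0.037 ]
[0.4286 0.1171 0.037 ]
scene [238.7 276. ] 17.5 [ 0.5802 -0.1434]
scene [240.5 267. ] 41.0 [ 0.5505 -0.1475]
scene [210.6 265.2] 17.5 [ 0.5551 -0.2199]
scene [222. 260.] 47.0 [ 0.5335 -0.1985]
scene [255.5 250.1] 51.0 [ 0.4868 -0.1272]
scene [265.5 245.2] 15.0 [ 0.4653 -0.107 ]
scene [237.5 249.6] 339.5 [ 0.4915 -0.1721]
scene [238.9 236.1] 12.5 [ 0.4405 -0.1832]
top [392.7 273.1] 24.5 [ 0.4396 -0.1823]
top [366.5 265. ] 25.0 [ 0.4644 -0.1062]
top [391.  262.9] 79.0 [ 0.4696 -0.1783]
top [373.4 257.7] 69.5 [ 0.4857 -0.1269]
top [397.  241.9] 55.0 [ 0.5318 -0.1983]
top [386.2 248.7] 167.5 [ 0.5121 -0.1654]
top [403.7 234.6] 22.5 [ 0.5536 -0.219 ]
top [379.6 236.4] 44.5 [ 0.549  -0.1472]
top [377.7 226.8] 23.0 [ 0.578  -0.1426]
```

Emit:
servo_tool(
  commands=[
    [42.3,-29.6,10,37.9],
    [42.3,-29.6,10,37.9],
    [42.3,-29.6,10,37.9],
    [42.3,-29.6,10,37.9],
    [42.3,-29.6,10,37.9],
    [42.3,-29.6,10,37.9],
    [42.3,-29.6,10,37.9],
    [42.3,-29.6,10,37.9],
    [42.3,-29.6,10,37.9],
    [42.3,-29.6,10,37.9],
    [42.3,-29.6,10,37.9],
    [42.3,-29.6,10,37.9],
  ],
  hand=8.7,
)

```text
t: 1.3
eef_pos: [0.4927, -0.188, 0.1286]
eef_rot: [0.988, -0.155, 0.0, -0.0]
ft_force: [-0.3, -0.3, -0.3]
width: 0.0871
```

```bash
cat >> h.py <<'E'
def step(o,xyz,yaw):
    """rows (cm,deg) from obs o to world TCP xyz & tool-x yaw(deg)"""
    T=R.from_quat(o['eef_rot']); d=T.inv().apply(np.array(xyz)-o['eef_pos'])*100
    x=T.apply([1,0,0]); y0=np.degrees(np.arctan2(x[1],x[0]))
    t=-(yaw-y0); t=(t+180)%360-180
    z=T.apply([0,0,1]); print('move',d.round(2),'turn',round(t,2),'yaw now',round(y0,2),'tilt',np.degrees(np.arccos(min(1,-z[2]))).round(2), 'pos',np.round(o['eef_pos'],4),'F',np.round(o['ft_force'],1),'w',round(o['width'],4),'t',o['t'])
E
python3 - <<'E'
from plant import r
from h import *
step(r.get_obs(),[.5096,-.163,.06],-17.8)
E
```

```text
move [ 0.84 -2.89  6.86] turn -0.01 yaw now -17.81 tilt 0.02 pos [ 0.4927 -0.188   0.1286] F [-0.3 -0.3 -0.3] w 0.0871 t 1.3
```

Emit:
servo_tool(
  commands=[
    [0.84,-2.89,2,0],
    [0.84,-2.89,6.8,0],
    [0.84,-2.89,6.8,0],
    [0.84,-2.89,6.8,0],
    [0.84,-2.89,6.8,0],
    [0.84,-2.89,6.8,0],
  ],
)

```text
t: 1.8
eef_pos: [0.5102, -0.1647, 0.0624]
eef_rot: [0.988, -0.156, 0.001, 0.0]
ft_force: [0.6, 0.0, 0.4]
width: 0.0872
```

Run:
```python
from plant import r
from h import *
step(r.get_obs(),[.5096,-.163,.007],-17.8)
for n in('scene','top'):
    cv2.imwrite(f'pics/{n}1.png',r.get_image(n)['img'])
a=cv2.imread('pics/scene1.png')[180:300,160:320];b=cv2.imread('pics/top1.png')[190:310,320:480]
cv2.imwrite('pics/m1.png',np.vstack([cv2.resize(a,(400,300)),cv2.resize(b,(400,300))]))
```

```text
move [-0.12 -0.14  5.54] turn -0.14 yaw now -17.94 tilt 0.14 pos [ 0.5102 -0.1647  0.0624] F [0.6 0.  0.4] w 0.0872 t 1.8
```

View pics/m1.png

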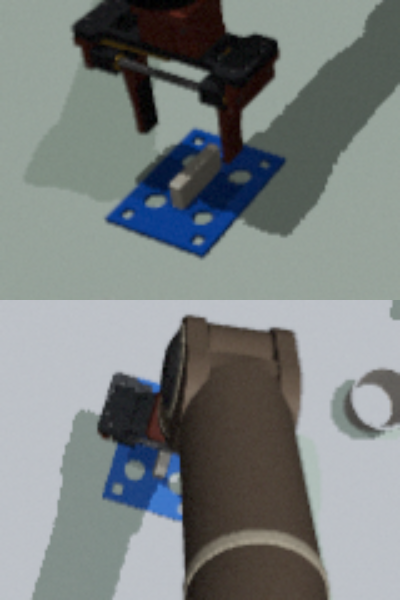

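The scene view shows the open fingers straddling the bar, so I'll descend gently.

Emit:
servo_tool(
  commands=[
    [-0.1,-0.14,1.5,0],
    [-0.1,-0.14,3,0],
    [-0.1,-0.14,4.2,0],
    [-0.1,-0.14,4.8,0],
    [-0.1,-0.14,5.2,0],
    [-0.1,-0.14,5.4,0],
    [-0.1,-0.14,5.5,0],
    [-0.1,-0.14,5.5,0],
    [-0.1,-0.14,5.5,0],
  ],
)

```text
t: 2.65
eef_pos: [0.5104, -0.163, 0.0081]
eef_rot: [0.988, -0.156, 0.002, 0.0]
ft_force: [-0.0, 0.7, -0.1]
width: 0.0871
```

Emit:
servo_tool(
  commands=[
    [0,0,0.1,0],
    [0,0,0.1,0],
    [0,0,0.1,0],
    [0,0,0.1,0],
    [0,0,0.1,0],
    [0,0,0.1,0],
    [0,0,0.1,0],
    [0,0,0.1,0],
    [0,0,0.1,0],
    [0,0,0.1,0],
    [0,0,0.1,0],
    [0,0,0.1,0],
  ],
  hand=0.5,
)

```text
t: 3.65
eef_pos: [0.5104, -0.163, 0.007]
eef_rot: [0.988, -0.156, 0.002, 0.0]
ft_force: [-0.3, 0.0, 0.4]
width: 0.0136
```

Emit:
servo_tool(
  commands=[
    [0,0,-1,0],
    [0,0,-3,0],
    [0,0,-6,0],
    [0,0,-9,0],
    [0,0,-11,0],
    [0,0,-11,0],
    [0,0,-11,0],
  ],
)

```text
t: 4.23
eef_pos: [0.5105, -0.1631, 0.1184]
eef_rot: [0.988, -0.156, 0.003, 0.0]
ft_force: [-0.0, -0.3, -1.1]
width: 0.0143
```

Run:
```python
from plant import r
from h import *
step(r.get_obs(),[.4975,.1467,.115],-8.9)
```

```text
move [-10.78 -29.07   0.28] turn -9.04 yaw now -17.94 tilt 0.39 pos [ 0.5105 -0.1631  0.1184] F [-0.  -0.3 -1.1] w 0.0143 t 4.2333
```

Emit:
servo_tool(
  commands=[
    [-1,-2.5,0.2,-1],
    [-2,-5,0.2,-2],
    [-3,-8,0.2,-4],
    [-4.1,-11,0.2,-5],
    [-5.2,-14,0.2,-6],
    [-6.3,-17,0.2,-7],
    [-7.4,-20,0.2,-8],
    [-8.6,-23,0.2,-9],
    [-9.6,-26,0.2,-9],
    [-10.4,-28,0.2,-9],
    [-10.8,-29,0.2,-9],
    [-10.8,-29,0.2,-9],
  ],
)

```text
t: 5.23
eef_pos: [0.4958, 0.1484, 0.1146]
eef_rot: [0.997, -0.076, 0.002, 0.001]
ft_force: [0.5, -0.4, -2.1]
width: 0.014
```

Run:
```python
from plant import r
from h import *
step(r.get_obs(),[.4975,.1467,.08],-8.9)
for n in('scene','top'):
    cv2.imwrite(f'pics/{n}2.png',r.get_image(n)['img'])
a=cv2.imread('pics/scene2.png')[150:330,270:470];b=cv2.imread('pics/top2.png')[190:310,200:360]
cv2.imwrite('pics/m2.png',np.hstack([cv2.resize(a,(400,360)),cv2.resize(b,(400,300),)[:360] if 0 else cv2.copyMakeBorder(cv2.resize(b,(400,300)),0,60,0,0,0)]))
```

```text
move [0.18 0.14 3.46] turn 0.2 yaw now -8.7 tilt 0.26 pos [0.4958 0.1484 0.1146] F [ 0.5 -0.4 -2.1] w 0.014 t 5.2333
```

View pics/m2.png

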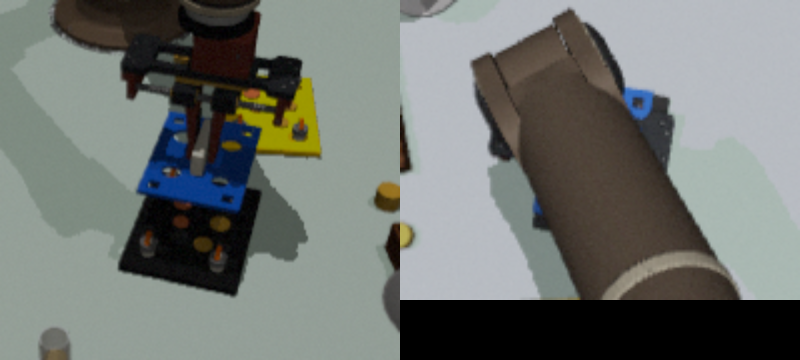

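Run:
```python
from plant import r
from h import *
np.set_printoptions(precision=4,suppress=True)
D={n:r.get_image(n) for n in('scene','top')}
for n,z in(('top',.029),('scene',.022)):
    d=dict(D[n]); im=cv2.imread(f'pics/{n}0.png')
    a,b,c,e={'scene':(335,225,403,292),'top':(255,222,305,286)}[n]
    g=im[b:e,a:c].max(2); 
    s=cv2.resize(im[b:e,a:c],None,fx=8,fy=8,interpolation=cv2.INTER_CUBIC); cv2.imwrite(f'pics/{n}_p.png',s)
    m=((g>85).astype(np.uint8))
    N,l,st,ct=cv2.connectedComponentsWithStats(m)
    for i in range(1,N):
        if st[i][4]>8:
            print(n,(ct[i]+[a,b]).round(1),st[i],im[b:e,a:c][l==i].mean(0).astype(int),plane(d,[ct[i]+[a,b]],z)[0])
# plate now, scene
d=D['scene']; o=r.get_obs(); zz=o['eef_pos'][2]-.007+.0025
hsv=cv2.cvtColor(d['img'],cv2.COLOR_BGR2HSV)
a,b,c,e=330,200,410,258
bl=cv2.inRange(hsv[b:e,a:c],(100,120,30),(130,255,255))
cs,h=cv2.findContours(bl,cv2.RETR_CCOMP,cv2.CHAIN_APPROX_NONE)
for k,x in enumerate(cs):
    if h[0][k][3]>=0 and cv2.contourArea(x)>3:
        m=cv2.moments(x); u=[m['m10']/m['m00']+a,m['m01']/m['m00']+b]
        print(np.round(u,1),cv2.contourArea(x),plane(d,[u],zz)[0])
q,A=quad(bl); q=q.reshape(4,2)+[a,b]; print(q.tolist()); print(plane(d,q,zz)); print(o['eef_pos'])
cv2.imwrite('pics/p2.png',cv2.resize(d['img'][190:300,320:420],None,fx=5.4,fy=5.4,interpolation=cv2.INTER_CUBIC))
```

```text
top [272.2 230.6] [  0   0  50  43 336] [176 170 166] [0.5651 0.1678 0.029 ]
top [269.1 231. ] [11  6  7  7 36] [ 85  99 118] [0.5639 0.1768 0.029 ]
top [296.5 234.8] [39 10  6  7 36] [ 88 103 121] [0.5518 0.0973 0.029 ]
top [275.5 243.1] [17 17  8  9 54] [ 74 144 150] [0.5281 0.1583 0.029 ]
top [269.3 256.1] [11 30  8  9 59] [ 77 152 158] [0.4905 0.1759 0.029 ]
top [285.  254.8] [27 30  7  7 39] [ 79 114 152] [0.4935 0.1306 0.029 ]
top [302.6 273.1] [ 44  30   6  34 104] [173 170 163] [0.44  0.08  0.029]
top [284.8 266.8] [26 41  9  9 63] [ 81 117 156] [0.4588 0.1312 0.029 ]
top [262.5 271.9] [ 4 47  8  7 39] [ 88 102 119] [0.4448 0.1953 0.029 ]
top [290.  275.6] [32 51  7  7 39] [ 96 109 125] [0.4333 0.1161 0.029 ]
top [265.4 283.9] [ 0 59 30  5 77] [161 155 151] [0.4102 0.1866 0.029 ]
scene [373.7 243.7] [   0    0   68   67 1529] [137 145 136] [0.4425 0.1608 0.022 ]
scene [361.3 250.3] [22 22 10  7 55] [ 38  72 138] [0.4714 0.1325 0.022 ]
scene [360.2 260.4] [22 33  8  6 38] [ 36  70 133] [0.5073 0.1323 0.022 ]
scene [379.6 261.3] [40 33 10  8 61] [ 29  99 131] [0.5035 0.1776 0.022 ]
scene [343.6 268.9] [ 7 41  5  7 20] [ 20  61 112] [0.5413 0.0967 0.022 ]
scene [371.  271.3] [32 43  9  7 53] [ 30 101 133] [0.54   0.1594 0.022 ]
scene [378.7 276.4] [42 48  4  7 23] [ 21  61 110] [0.554  0.1774 0.022 ]
scene [342.9 289.5] [ 0 61 23  6 73] [128 135 126] [0.6058 0.1016 0.022 ]
[382.5 250. ] 4.0 [0.5639 0.1778 0.1108]
[380.5 249. ] 4.0 [0.5613 0.1735 0.1108]
[343.9 242. ] 14.0 [0.55   0.0947 0.1108]
[378.  239.8] 29.0 [0.5321 0.167  0.1108]
[353.6 235.5] 45.0 [0.525  0.1135 0.1108]
[383.6 222.5] 61.0 [0.4696 0.177  0.1108]
[391.6 216.6] 20.0 [0.4446 0.1946 0.1108]
[357.7 210.4] 11.5 [0.4321 0.1155 0.1108]
[[398, 214], [387, 257], [335, 246], [353, 205]]
[[0.4324 0.2092 0.1108]
 [0.5844 0.1878 0.1108]
 [0.5657 0.0773 0.1108]
 [0.4122 0.1027 0.1108]]
[0.4971 0.1438 0.1153]
```

View pics/p2.png

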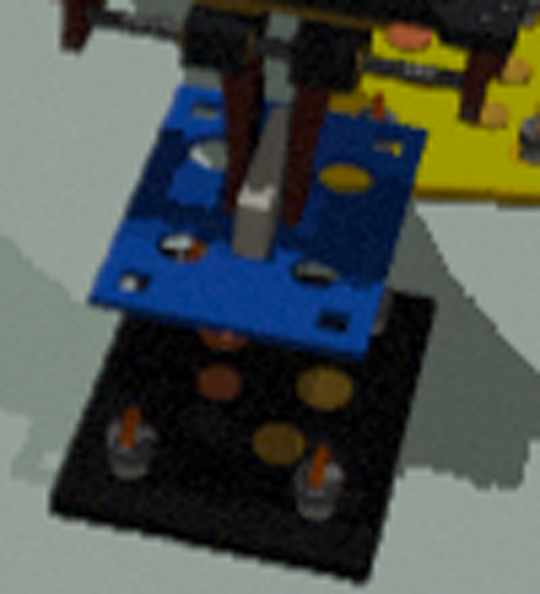

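View pics/top_p.png

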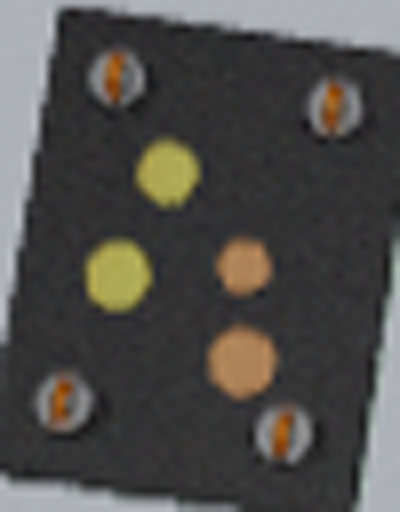

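View pics/scene_p.png

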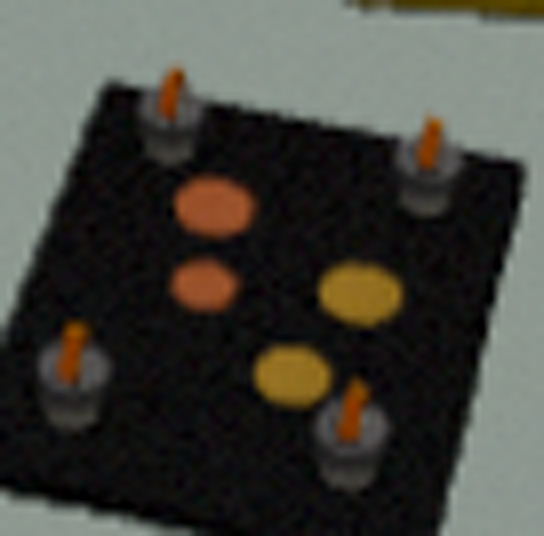

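The hover view shows the plate's front holes at about (344,242) and (382,250), roughly above the front standoffs. I'll use the flat coins on the tray to find the offset between the two cameras.

Run:
```python
from plant import r
from h import *
np.set_printoptions(precision=4,suppress=True)
D={n:r.get_image(n) for n in('scene','top')}
t=plane(D['top'],[[275.5,243.1],[269.3,256.1],[285,254.8],[284.8,266.8]],.0125)
s=plane(D['scene'],[[371,271.3],[379.6,261.3],[360.2,260.4],[361.3,250.3]],.0125)
print(t,s,(s-t).mean(0))
# scene pad-top ellipse centres from the 8x crop (offset 335,225): grey discs
p=np.array([[171,106],[428,160],[75,370],[351,430]])/8-.44+[335,225]
P=plane(D['scene'],p,.029); print(P,P.mean(0))
step(r.get_obs(),[.4985,.1465,.06],-8.9)
```

```text
[[0.5308 0.1597 0.0125]
 [0.4926 0.1777 0.0125]
 [0.4959 0.1318 0.0125]
 [0.4607 0.1324 0.0125]] [[0.5302 0.1596 0.0125]
 [0.4934 0.178  0.0125]
 [0.497  0.1322 0.0125]
 [0.4606 0.1323 0.0125]] [0.0003 0.0001 0.    ]
[[0.435  0.1162 0.029 ]
 [0.4489 0.1951 0.029 ]
 [0.5545 0.0985 0.029 ]
 [0.567  0.1768 0.029 ]] [0.5014 0.1466 0.029 ]
move [ 0.04 -0.26  5.56] turn -0.18 yaw now -9.08 tilt 0.39 pos [0.4973 0.1441 0.1156] F [-0.6 -0.2 -1.8] w 0.014 t 5.5333
```

Emit:
servo_tool(
  commands=[
    [0.1,-0.26,1.5,-0.2],
    [0.1,-0.26,3,-0.2],
    [0.1,-0.26,4.3,-0.2],
    [0.1,-0.26,5.2,-0.2],
    [0.1,-0.26,5.6,-0.2],
    [0.1,-0.26,5.8,-0.2],
    [0.1,-0.26,5.8,-0.2],
    [0.1,-0.26,5.8,-0.2],
    [0.1,-0.26,5.8,-0.2],
  ],
)

```text
t: 6.28
eef_pos: [0.4995, 0.1465, 0.0583]
eef_rot: [0.997, -0.078, 0.004, 0.001]
ft_force: [0.2, 0.5, -1.7]
width: 0.0139
```

```bash
cat > look.py <<'E'
import sys
from plant import r
from h import *
np.set_printoptions(precision=4,suppress=True)
step(r.get_obs(),[.499,.1465,.05],-8.9)
d=r.get_image('scene'); t=r.get_image('top')
cv2.imwrite(sys.argv[1],np.hstack([cv2.resize(d['img'][215:305,322:412],None,fx=6,fy=6,interpolation=cv2.INTER_CUBIC),cv2.resize(t['img'][215:305,270:310],None,fx=6,fy=6,interpolation=cv2.INTER_CUBIC)]))
o=r.get_obs();T=R.from_quat(o['eef_rot']);z=T.apply([0,0,1]);print('z',z)
# plate outline in scene
hsv=cv2.cvtColor(d['img'],cv2.COLOR_BGR2HSV); bl=np.zeros((480,640),np.uint8); bl[215:305,322:412]=cv2.inRange(hsv[215:305,322:412],(100,120,30),(130,255,255))
q,A=quad(bl); q=q.reshape(4,2); zz=o['eef_pos'][2]-.007+.004
P=plane(d,q,zz)[:,:2]; print(q.tolist(),rect(P), 'tcp',o['eef_pos'])
E
python3 look.py pics/l1.png
```

```text
move [-0.06  0.01  0.83] turn 0.01 yaw now -8.89 tilt 0.44 pos [0.4995 0.1465 0.0583] F [ 0.2  0.5 -1.7] w 0.0139 t 6.2833
z [ 0.0073 -0.0023 -1.    ]
[[397, 233], [386, 277], [335, 266], [352, 224]] (array([0.5012, 0.1468]), [np.float64(0.15458621196761455), np.float64(0.11368402266180078), np.float64(0.15601176736427452), np.float64(0.1116292421727827)], np.float64(-8.55887972963864)) tcp [0.4994 0.1465 0.0582]
```

View pics/l1.png

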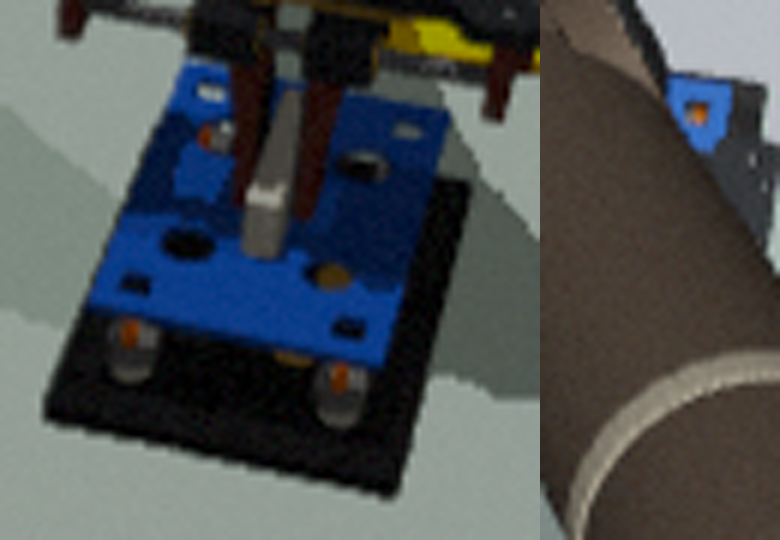

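```bash
cat > hole.py <<'E'
from plant import r
from h import *
np.set_printoptions(precision=4,suppress=True)
o=r.get_obs(); T=R.from_quat(o['eef_rot'])
t=r.get_image('top'); a,b,c,e=290,222,312,250
im=t['img'][b:e,a:c]; f=8
im=cv2.resize(im,None,fx=f,fy=f,interpolation=cv2.INTER_CUBIC)
hsv=cv2.cvtColor(im,cv2.COLOR_BGR2HSV)
bl=cv2.inRange(hsv,(100,110,60),(130,255,255))
cs,h=cv2.findContours(bl,cv2.RETR_CCOMP,cv2.CHAIN_APPROX_NONE)
z=o['eef_pos'][2]-.007+.004
uv=lambda x:np.array(x)/f+[a-.44,b-.44]
for k,x in enumerate(cs):
    if h[0][k][3]>=0 and cv2.contourArea(x)>200:
        (cx,cy),(w,hh),_=cv2.minAreaRect(x)
        print('hole',uv([cx,cy]),w/f,hh/f,plane(t,[uv([cx,cy])],z)[0])
og=cv2.inRange(hsv,(3,120,90),(18,255,255)); m=cv2.moments(og)
u=uv([m['m10']/m['m00'],m['m01']/m['m00']]); print('orange',u,m['m00']/255/f/f,[plane(t,[u],q)[0][:2] for q in(.036,.040)])
print('predicted hole from TCP', o['eef_pos']+T.apply([.06,.04,.003]), 'pixel tip ref', plane(t,[[296.5,234.8]],.029)[0],plane(t,[[296.3,234.6]],.037)[0])
E
python3 hole.py
```

```text
hole [295.685  233.6225] 4.25 4.375 [0.5506 0.0982 0.0552]
orange [296.1448 233.4621] 4.46875 [array([0.5545, 0.0979]), array([0.5538, 0.0977])]
predicted hole from TCP [0.5526 0.0977 0.0557] pixel tip ref [0.5519 0.0972 0.029 ] [0.551  0.0974 0.037 ]
```

Emit:
servo_tool(
  commands=[
    [0.06,0.04,0.3,0],
    [0.06,0.04,0.6,0],
    [0.06,0.04,0.9,0],
    [0.06,0.04,1.2,0],
    [0.06,0.04,1.3,0],
    [0.06,0.04,1.3,0],
    [0.06,0.04,1.3,0],
  ],
)

```text
t: 7.02
eef_pos: [0.4998, 0.146, 0.0449]
eef_rot: [0.997, -0.077, 0.003, 0.001]
ft_force: [-1.7, -0.0, -1.5]
width: 0.014
```

```bash
python3 hole.py; python3 look.py pics/l2.png
```

```text
hole [296.06 234.06] 4.25 4.5 [0.5517 0.0978 0.0419]
orange [296.1916 233.8362] 5.359375 [array([0.5534, 0.0977]), array([0.5527, 0.0975])]
predicted hole from TCP [0.553  0.0972 0.0424] pixel tip ref [0.5519 0.0972 0.029 ] [0.551  0.0974 0.037 ]
move [-0.09 -0.03 -0.5 ] turn 0.02 yaw now -8.88 tilt 0.42 pos [0.4999 0.146  0.045 ] F [-0.2  0.6 -0.4] w 0.0138 t 7.0667
z [ 0.0072 -0.0023 -1.    ]
[[396, 237], [385, 282], [334, 271], [352, 228]] (array([0.5022, 0.1462]), [np.float64(0.15736481971267685), np.float64(0.11443830063378087), np.float64(0.15957232052449083), np.float64(0.11016222682845037)], np.float64(-8.765597914581107)) tcp [0.5    0.146  0.0452]
```

View pics/l2.png

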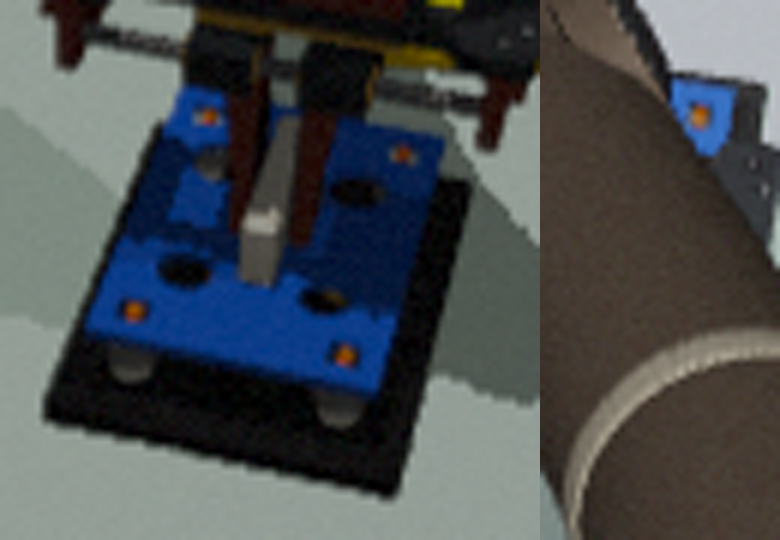

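All four orange tips show inside the holes. Now I'll press in small steps while watching the force.

Emit:
servo_tool(
  commands=[
    [0,0,0.1,0],
    [0,0,0.2,0],
    [0,0,0.3,0],
    [0,0,0.4,0],
    [0,0,0.4,0],
  ],
)

```text
t: 7.58
eef_pos: [0.4997, 0.1462, 0.0412]
eef_rot: [0.997, -0.077, 0.003, 0.001]
ft_force: [-3.9, 0.5, 3.2]
width: 0.0137
```

Emit:
servo_tool(
  commands=[
    [0,0,0.1,0],
    [0,0,0.2,0],
    [0,0,0.3,0],
    [0,0,0.3,0],
  ],
)

```text
t: 7.92
eef_pos: [0.5, 0.1464, 0.0386]
eef_rot: [0.997, -0.077, 0.004, 0.001]
ft_force: [-3.3, 0.1, 4.0]
width: 0.0139
```

Emit:
servo_tool(
  commands=[
    [-0.05,0,0.1,0],
    [-0.05,0,0.2,0],
    [-0.05,0,0.3,0],
    [-0.05,0,0.3,0],
  ],
)

```text
t: 8.25
eef_pos: [0.4997, 0.1467, 0.0356]
eef_rot: [0.997, -0.077, 0.004, 0.001]
ft_force: [-2.4, -0.1, 3.8]
width: 0.0138
```

```bash
python3 look.py pics/l3.png
```

```text
move [-0.06  0.03 -1.44] turn 0.04 yaw now -8.86 tilt 0.46 pos [0.4997 0.1467 0.0356] F [-2.4 -0.1  3.8] w 0.0138 t 8.25
z [ 0.0078 -0.0018 -1.    ]
[[396, 240], [385, 285], [335, 274], [352, 231]] (array([0.502 , 0.1474]), [np.float64(0.15720288333066), np.float64(0.11300067545608324), np.float64(0.15871521360099966), np.float64(0.11072598010562168)], np.float64(-8.466913404686546)) tcp [0.4997 0.1467 0.0357]
```

View pics/l3.png

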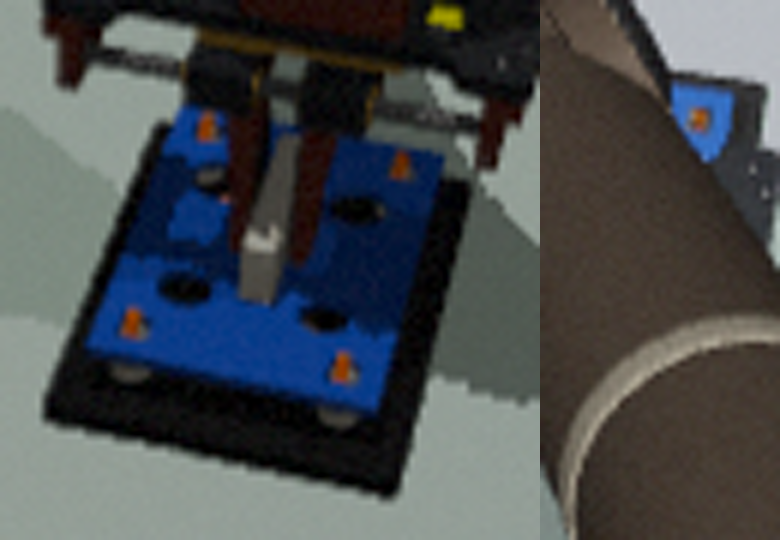

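Catches protrude through all four holes. I'll continue in about 1 mm steps.

Emit:
servo_tool(
  commands=[
    [-0.05,0,0.1,0],
    [-0.05,0,0.15,0],
    [-0.05,0,0.15,0],
  ],
)

```text
t: 8.6
eef_pos: [0.4998, 0.1467, 0.0346]
eef_rot: [0.997, -0.077, 0.004, 0.001]
ft_force: [-2.3, -0.7, 7.3]
width: 0.0139
```

Emit:
servo_tool(
  commands=[
    [0,0,0.1,0],
    [0,0,0.1,0],
    [0,0,0.1,0],
  ],
)

```text
t: 8.85
eef_pos: [0.4998, 0.1467, 0.0342]
eef_rot: [0.997, -0.077, 0.004, 0.001]
ft_force: [-5.9, 0.1, 11.5]
width: 0.0136
```

Emit:
servo_tool(
  commands=[
    [0,0,0.1,0],
    [0,0,0.15,0],
    [0,0,0.15,0],
    [0,0,0.15,0],
  ],
)

```text
t: 9.18
eef_pos: [0.4998, 0.1467, 0.0335]
eef_rot: [0.997, -0.077, 0.005, 0.001]
ft_force: [-5.5, -0.9, 15.3]
width: 0.0135
```

Emit:
servo_tool(
  commands=[
    [0,0,0.1,0],
    [0,0,0.15,0],
    [0,0,0.15,0],
    [0,0,0.15,0],
  ],
)

```text
t: 9.52
eef_pos: [0.4998, 0.1467, 0.0331]
eef_rot: [0.997, -0.077, 0.005, 0.001]
ft_force: [-7.1, -1.1, 18.3]
width: 0.0139
```

Emit:
servo_tool(
  commands=[
    [-0.04,0,0.1,0],
    [-0.04,0,0.16,0],
    [-0.04,0,0.16,0],
    [-0.04,0,0.16,0],
  ],
)

```text
t: 9.85
eef_pos: [0.4997, 0.1467, 0.0326]
eef_rot: [0.997, -0.077, 0.005, 0.001]
ft_force: [-6.6, -1.8, 16.2]
width: 0.0139
```

```bash
python3 look.py pics/l4.png
```

```text
move [-0.05  0.03 -1.74] turn 0.02 yaw now -8.88 tilt 0.6 pos [0.4997 0.1467 0.0326] F [-6.6 -1.8 16.2] w 0.0139 t 9.85
z [ 0.0102 -0.0026 -0.9999]
[[396, 241], [385, 285], [335, 275], [352, 232]] (array([0.5014, 0.1476]), [np.float64(0.1541434484792863), np.float64(0.11268197677010704), np.float64(0.15862240626799262), np.float64(0.11089239753030858)], np.float64(-8.593623450337189)) tcp [0.4997 0.1467 0.0326]
```

View pics/l4.png

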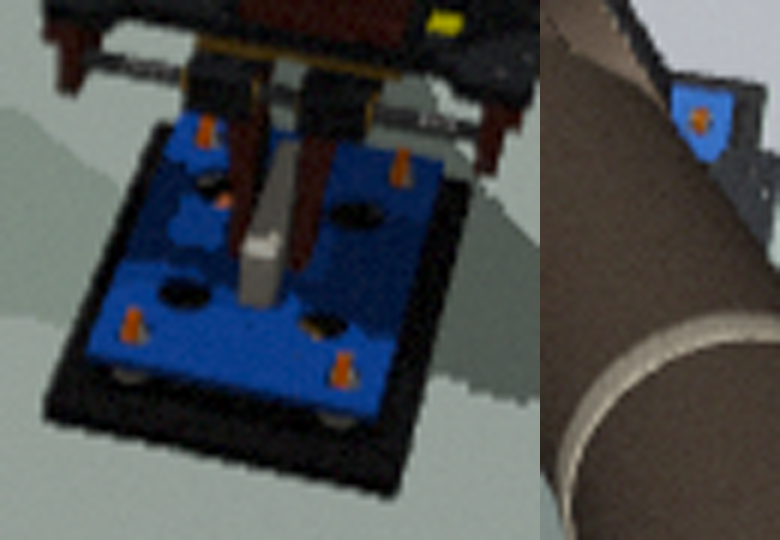

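Emit:
servo_tool(
  commands=[
    [0,0,0.1,0],
    [0,0,0.15,0],
    [0,0,0.15,0],
    [0,0,0.15,0],
  ],
)

```text
t: 10.28
eef_pos: [0.4998, 0.1466, 0.0321]
eef_rot: [0.997, -0.077, 0.005, 0.001]
ft_force: [-5.6, -2.3, 16.8]
width: 0.0139
```

Emit:
servo_tool(
  commands=[
    [0,0,0.1,0],
    [0,0,0.17,0],
    [0,0,0.17,0],
    [0,0,0.17,0],
  ],
)

```text
t: 10.62
eef_pos: [0.4998, 0.1467, 0.0317]
eef_rot: [0.997, -0.077, 0.006, 0.001]
ft_force: [-6.9, -0.4, 20.9]
width: 0.0138
```

Emit:
servo_tool(
  commands=[
    [0,0,0.1,0],
    [0,0,0.2,0],
    [0,0,0.2,0],
    [0,0,0.2,0],
  ],
)

```text
t: 10.95
eef_pos: [0.4999, 0.1466, 0.0312]
eef_rot: [0.997, -0.077, 0.006, 0.001]
ft_force: [-8.1, -2.4, 24.5]
width: 0.0135
```

Emit:
servo_tool(
  commands=[
    [0,0,0,0],
    [0,0,-0.05,0],
    [0,0,-0.1,0],
    [0,0,-0.1,0],
  ],
)

```text
t: 11.28
eef_pos: [0.4999, 0.1467, 0.0323]
eef_rot: [0.997, -0.077, 0.006, 0.001]
ft_force: [-2.2, 0.3, 5.9]
width: 0.0137
```

Emit:
servo_tool(
  commands=[
    [0,0,-0.05,0],
    [0,0,-0.05,0],
    [0,0,-0.05,0],
  ],
)

```text
t: 11.53
eef_pos: [0.4999, 0.1466, 0.0324]
eef_rot: [0.997, -0.077, 0.006, 0.001]
ft_force: [0.7, 2.0, -2.7]
width: 0.0141
```

Force went to a slight pull at 32.4 mm with almost no rise, so the plate is held. I'll open the hand and check.

Emit:
servo_tool(
  commands=[
    [0,0,0,0],
    [0,0,0,0],
    [0,0,0,0],
    [0,0,0,0],
    [0,0,0,0],
    [0,0,0,0],
  ],
  hand=5,
)

```text
t: 12.03
eef_pos: [0.5, 0.1466, 0.0325]
eef_rot: [0.997, -0.078, 0.006, 0.001]
ft_force: [-0.0, -0.3, -1.1]
width: 0.049
```

Emit:
servo_tool(
  commands=[
    [0,0,-2,0],
    [0,0,-5,0],
    [0,0,-8,0],
    [0,0,-10,0],
    [0,0,-10,0],
    [0,0,-10,0],
  ],
)

```text
t: 12.53
eef_pos: [0.4996, 0.1471, 0.1335]
eef_rot: [0.997, -0.078, 0.007, 0.001]
ft_force: [-0.3, 0.6, -0.2]
width: 0.0499
```

```bash
python3 look.py pics/l5.png
```

```text
move [-0.17  0.06  8.35] turn 0.0 yaw now -8.9 tilt 0.82 pos [0.4996 0.1471 0.1335] F [-0.3  0.6 -0.2] w 0.0499 t 12.5333
z [ 0.0103 -0.004  -0.9999]
[[396, 242], [385, 286], [335, 275], [352, 233]] (array([0.6121, 0.147 ]), [np.float64(0.13167596343486293), np.float64(0.09717996112813959), np.float64(0.13289405962021025), np.float64(0.09492193145116934)], np.float64(-8.77639969907435)) tcp [0.4983 0.1466 0.1316]
```

View pics/l5.png

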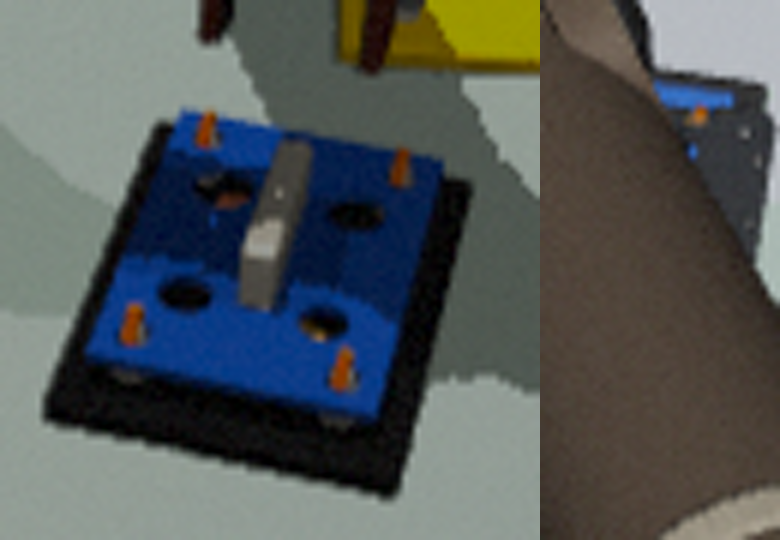

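The plate has stayed down. I'll withdraw the arm to measure all four corners in both views.

Emit:
servo_tool(
  commands=[
    [-4,4,-4,0],
    [-8,8,-5,0],
    [-12,12,-5,0],
    [-14,16,-5,0],
    [-14,20,-5,0],
    [-14,24,-5,0],
    [-14,28,-5,0],
    [-14,30,-5,0],
    [-14,30,-5,0],
    [-14,30,-5,0],
  ],
)

```text
t: 13.47
eef_pos: [0.3109, -0.1317, 0.1798]
eef_rot: [0.997, -0.081, 0.004, 0.002]
ft_force: [0.6, 0.5, 0.1]
width: 0.0503
```

```bash
cat > fin.py <<'E'
from plant import r
from h import *
np.set_printoptions(precision=4,suppress=True)
D={n:r.get_image(n) for n in('scene','top')}; f=6
roi={'scene':(322,218,412,308),'top':(245,215,315,292)}; V=[]; Q={}
for n,d in D.items():
    a,b,c,e=roi[n]; im=cv2.resize(d['img'][b:e,a:c],None,fx=f,fy=f,interpolation=cv2.INTER_CUBIC)
    V.append(cv2.copyMakeBorder(im,0,540-im.shape[0],0,0,0)[:, :])
    bl=cv2.inRange(cv2.cvtColor(im,cv2.COLOR_BGR2HSV),(100,100,30),(130,255,255))
    q,A=quad(bl); q=q.reshape(4,2)/f+[a-.42,b-.42]; Q[n]=q
    P=plane(d,q,.0295); print(n,q.round(1).tolist(),rect(P[:,:2]))
    cs,h=cv2.findContours(bl,cv2.RETR_CCOMP,cv2.CHAIN_APPROX_NONE)
    H=[]
    for k,x in enumerate(cs):
        if h[0][k][3]>=0 and 4<cv2.contourArea(x)/f/f: 
            (x0,y0),wh,_=cv2.minAreaRect(x); u=np.array([x0,y0])/f+[a-.42,b-.42]; H.append(u); print('  hole',u.round(1),round(cv2.contourArea(x)/f/f,1),plane(d,[u],.0295)[0])
S=Q['scene'];T=Q['top']
Ps=plane(D['scene'],S,.0295)[:,:2];Pt=plane(D['top'],T,.0295)[:,:2]
ix=[int(np.argmin(np.linalg.norm(Pt-p,axis=1))) for p in Ps]
print(tri(D['scene'],S,D['top'],T[ix]))
w=np.hstack(V); cv2.imwrite('pics/fin.png',cv2.resize(w,None,fx=.8,fy=.8)); print(w.shape)
cv2.imwrite('pics/scF.png',D['scene']['img']); cv2.imwrite('pics/tpF.png',D['top']['img'])
E
python3 fin.py
```

```text
scene [[396.7, 241.2], [384.4, 285.7], [334.1, 274.7], [351.1, 232.2]] (array([0.5022, 0.1467]), [np.float64(0.15637890505878313), np.float64(0.1140413976421918), np.float64(0.15686240805153343), np.float64(0.11475545649500274)], np.float64(-9.128544788468226))
  hole [378.7 276. ] 28.7 [0.5602 0.177  0.0295]
  hole [375.4 269.2] 24.9 [0.5396 0.1688 0.0295]
  hole [343.7 268.7] 28.4 [0.5482 0.0972 0.0295]
  hole [352.4 263.9] 25.2 [0.5295 0.1154 0.0295]
  hole [381.  250.3] 28.5 [0.473  0.179  0.0295]
  hole [358.9 245.8] 39.3 [0.4643 0.1256 0.0295]
  hole [367.3 251.6] 203.7 [0.4825 0.1469 0.0295]
top [[302.7, 229.7], [294.7, 282.2], [255.4, 277.1], [264.2, 223.9]] (array([0.4989, 0.147 ]), [np.float64(0.1542279913286029), np.float64(0.11389541120552349), np.float64(0.1569617400293371), np.float64(0.11380631248678554)], np.float64(171.16450844079998))
  hole [289.6 275.7] 19.6 [0.4329 0.1172 0.0295]
  hole [262.3 271.8] 19.3 [0.4451 0.1958 0.0295]
  hole [286.3 265.9] 57.6 [0.4614 0.1268 0.0295]
  hole [268.3 262.9] 41.1 [0.4705 0.1785 0.0295]
  hole [290.2 243.3] 29.8 [0.527  0.1154 0.0295]
  hole [278.6 251.9] 141.5 [0.5021 0.149  0.0295]
  hole [272.3 240.7] 31.4 [0.5352 0.1675 0.0295]
  hole [296.  234.9] 18.8 [0.5515 0.0985 0.0295]
  hole [268.8 231. ] 17.4 [0.5639 0.1778 0.0295]
[[0.4303 0.216  0.0263 0.0003]
 [0.5857 0.1912 0.0268 0.0008]
 [0.5672 0.0784 0.0261 0.0015]
 [0.4142 0.1025 0.0282 0.0003]]
(540, 960, 3)
```

View pics/fin.png

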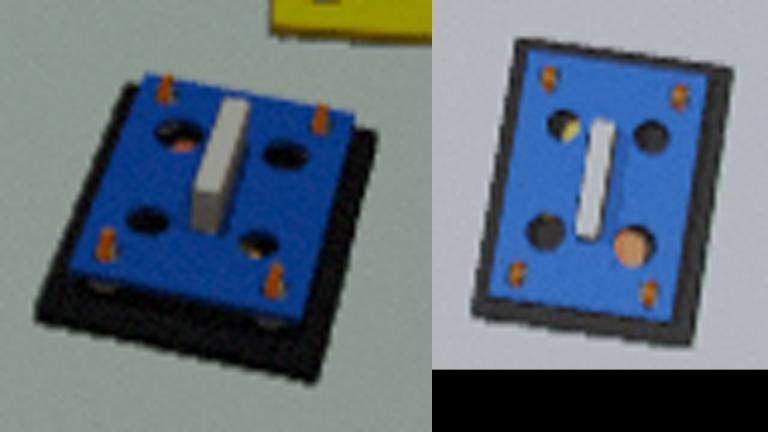

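Run:
```python
from h import *
for n in('l2','l3','l4','l5'):
    im=cv2.imread(f'pics/{n}.png')[:,:540]
    q,_=quad(cv2.inRange(cv2.cvtColor(im,cv2.COLOR_BGR2HSV),(100,100,30),(130,255,255)))
    print(n,(q.reshape(4,2)/6+[322-.42,215-.42]).round(1).tolist())
im=cv2.imread('pics/scF.png')[215:305,322:412];im=cv2.resize(im,None,fx=6,fy=6,interpolation=cv2.INTER_CUBIC)
q,_=quad(cv2.inRange(cv2.cvtColor(im,cv2.COLOR_BGR2HSV),(100,100,30),(130,255,255)));print('F',(q.reshape(4,2)/6+[322-.42,215-.42]).round(1).tolist())
```

```text
l2 [[396.6, 237.2], [384.7, 282.1], [333.9, 270.9], [351.6, 227.7]]
l3 [[396.2, 239.7], [384.7, 284.9], [334.2, 273.7], [351.2, 230.9]]
l4 [[396.4, 241.2], [384.6, 285.6], [334.1, 274.9], [351.4, 231.7]]
l5 [[396.2, 241.1], [384.6, 285.9], [334.1, 274.9], [351.2, 232.2]]
F [[396.7, 241.2], [384.4, 285.7], [334.1, 274.7], [351.1, 232.2]]
```

View pics/scF.png

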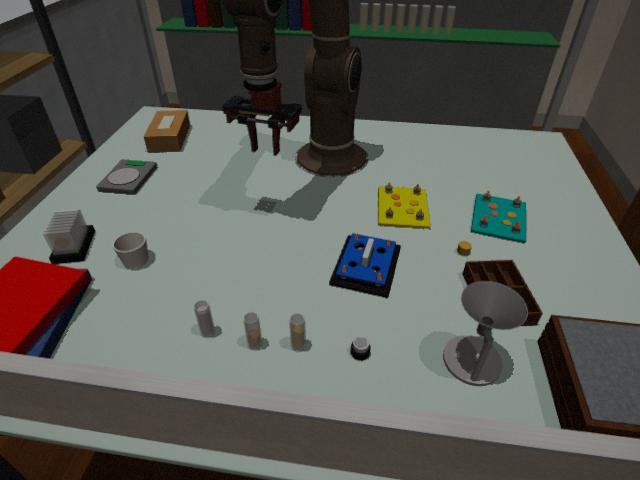

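Corner pixels moved slightly less on the +x side than on the -x side. That is within about 0.3 px of noise, but it leaves some doubt. A gentle confirming press of at most 20 N with shut fingers on the bar's top, 20 mm toward +x, will settle it without loading the stops.

Run:
```python
from plant import r
from h import *
step(r.get_obs(),[.5197,.1435,.10],-8.9)
```

```text
move [ 16.15 -30.1    8.06] turn -0.14 yaw now -9.04 tilt 0.51 pos [ 0.3122 -0.1282  0.1798] F [ 0.3  1.  -0.1] w 0.0498 t 13.5667
```

Emit:
servo_tool(
  commands=[
    [2,-4,0,0],
    [4,-8,0,0],
    [6,-12,0,0],
    [8,-16,0,0],
    [10,-20,0,0],
    [12,-23,1,0],
    [14,-26,2,0],
    [15.5,-28.5,4,0],
    [16.1,-30.1,6,0],
    [16.1,-30.1,7,0],
    [16.1,-30.1,8,0],
    [16.1,-30.1,8,0],
  ],
  hand=0,
)

```text
t: 14.57
eef_pos: [0.5168, 0.1431, 0.0981]
eef_rot: [0.997, -0.078, 0.002, 0.002]
ft_force: [-0.1, -0.3, 0.2]
width: 0.0005
```

Run:
```python
from plant import r
from h import *
step(r.get_obs(),[.5197,.1435,.064],-8.9)
```

```text
move [ 0.27 -0.1   3.41] turn -0.08 yaw now -8.98 tilt 0.34 pos [0.5168 0.1431 0.0981] F [-0.1 -0.3  0.2] w 0.0005 t 14.5667
```

Emit:
servo_tool(
  commands=[
    [0.27,-0.1,1,0],
    [0.27,-0.1,2,0],
    [0.27,-0.1,2.9,0],
    [0.27,-0.1,3.2,0],
    [0.27,-0.1,3.4,0],
    [0.27,-0.1,3.4,0],
  ],
)

```text
t: 15.07
eef_pos: [0.5196, 0.1433, 0.0639]
eef_rot: [0.997, -0.078, 0.002, 0.002]
ft_force: [0.3, 0.7, 0.4]
width: 0.0003
```

Emit:
servo_tool(
  commands=[
    [0,0,0.1,0],
    [0,0,0.2,0],
    [0,0,0.25,0],
    [0,0,0.25,0],
  ],
)

```text
t: 15.4
eef_pos: [0.5197, 0.1433, 0.0615]
eef_rot: [0.997, -0.078, 0.002, 0.002]
ft_force: [0.1, 0.5, -0.0]
width: 0.0004
```

Emit:
servo_tool(
  commands=[
    [0,0,0.05,0],
    [0,0,0.1,0],
    [0,0,0.1,0],
  ],
)

```text
t: 15.65
eef_pos: [0.5199, 0.1434, 0.0608]
eef_rot: [0.997, -0.078, 0.002, 0.002]
ft_force: [-0.5, -1.1, 2.5]
width: 0.0005
```

Emit:
servo_tool(
  commands=[
    [0,0,0.05,0],
    [0,0,0.1,0],
    [0,0,0.1,0],
  ],
)

```text
t: 15.9
eef_pos: [0.5199, 0.1434, 0.0607]
eef_rot: [0.997, -0.078, 0.002, 0.002]
ft_force: [-3.2, -1.0, 10.1]
width: 0.0003
```

Emit:
servo_tool(
  commands=[
    [0,0,0.1,0],
    [0,0,0.14,0],
    [0,0,0.14,0],
  ],
)

```text
t: 16.15
eef_pos: [0.52, 0.1434, 0.0604]
eef_rot: [0.997, -0.079, 0.002, 0.002]
ft_force: [-3.2, -1.4, 14.0]
width: 0.0005
```

Emit:
servo_tool(
  commands=[
    [0,0,0.14,0],
    [0,0,0.18,0],
    [0,0,0.18,0],
  ],
)

```text
t: 16.4
eef_pos: [0.5202, 0.1433, 0.0601]
eef_rot: [0.997, -0.079, 0.003, 0.002]
ft_force: [-5.4, -1.5, 17.9]
width: 0.0006
```

Emit:
servo_tool(
  commands=[
    [0,0,-0.4,0],
    [-2,0,-0.8,0],
    [-4,0,-0.8,0],
    [-4,0,-0.4,0],
    [-4,0,-0.2,0],
    [-4,0,-0.2,0],
  ],
)

```text
t: 16.9
eef_pos: [0.481, 0.1495, 0.0615]
eef_rot: [0.997, -0.079, 0.003, 0.003]
ft_force: [-0.1, 0.3, -0.2]
width: 0.0005
```

Emit:
servo_tool(
  commands=[
    [0,0,0.1,0],
    [0,0,0.18,0],
    [0,0,0.2,0],
    [0,0,0.2,0],
  ],
)

```text
t: 17.23
eef_pos: [0.4817, 0.1495, 0.0605]
eef_rot: [0.997, -0.079, 0.003, 0.003]
ft_force: [-5.3, -1.7, 15.9]
width: 0.0002
```

At about 16 N the bar top reads 60.2 mm on the +x side and 60.5 mm on the -x side. That means the plate is level and down. I'll withdraw.

Emit:
servo_tool(
  commands=[
    [0,0,-2,0],
    [0,0,-5,0],
    [0,0,-8,0],
    [0,0,-11,0],
    [-4,4,-12,0],
    [-7,8,-12,0],
    [-10,12,-12,0],
    [-12,16,-12,0],
    [-12,20,-12,0],
    [-12,24,-12,0],
    [-12,25,-12,0],
    [-12,25,-12,0],
  ],
)

```text
t: 18.23
eef_pos: [0.3217, -0.0834, 0.1813]
eef_rot: [0.997, -0.082, 0.003, 0.003]
ft_force: [-0.2, -0.8, -0.7]
width: 0.001
```

```bash
python3 fin.py; python3 -c "
from plant import r
o=r.get_obs();print(o['t'],o['eef_pos'],o['ft_force'])"
```

```text
scene [[396.7, 241.2], [384.4, 285.7], [334.1, 275.1], [351.1, 232.2]] (array([0.5025, 0.1467]), [np.float64(0.15637890505878313), np.float64(0.11376238784275625), np.float64(0.15787594872760657), np.float64(0.11475545649500274)], np.float64(-9.076148859459028))
  hole [378.7 276. ] 28.7 [0.5602 0.177  0.0295]
  hole [375.3 268.7] 25.1 [0.5379 0.1684 0.0295]
  hole [343.7 268.7] 28.4 [0.5482 0.0972 0.0295]
  hole [352.3 263.9] 25.5 [0.5295 0.1154 0.0295]
  hole [381.  250.3] 28.8 [0.4731 0.179  0.0295]
  hole [359.  245.7] 39.5 [0.464  0.1258 0.0295]
  hole [367.3 251.7] 204.1 [0.4825 0.1469 0.0295]
top [[302.7, 229.7], [294.7, 282.2], [255.6, 276.9], [264.2, 224.1]] (array([0.4989, 0.1469]), [np.float64(0.1542279913286029), np.float64(0.11349358954998436), np.float64(0.15593143687762143), np.float64(0.11372191202504675)], np.float64(171.22276818716574))
  hole [289.7 275.7] 19.7 [0.4329 0.1171 0.0295]
  hole [262.3 271.7] 19.5 [0.4452 0.1956 0.0295]
  hole [286.2 265.9] 58.4 [0.4613 0.1269 0.0295]
  hole [268.3 262.9] 41.5 [0.4706 0.1787 0.0295]
  hole [290.1 243.4] 29.9 [0.5266 0.1157 0.0295]
  hole [278.6 251.9] 141.6 [0.5022 0.1489 0.0295]
  hole [272.4 240.7] 31.4 [0.5352 0.1672 0.0295]
  hole [296.  234.9] 18.8 [0.5514 0.0986 0.0295]
  hole [268.8 231. ] 17.3 [0.5639 0.1778 0.0295]
[[0.4308 0.2157 0.0267 0.0008]
 [0.5853 0.1912 0.0263 0.0008]
 [0.5674 0.0784 0.0252 0.0015]
 [0.4142 0.1025 0.0282 0.0003]]
(540, 960, 3)
18.3333 [ 0.32357701 -0.07904764  0.1812696 ] [ 0.51496507  1.19565298 -0.13774419]
```

View pics/fin.png

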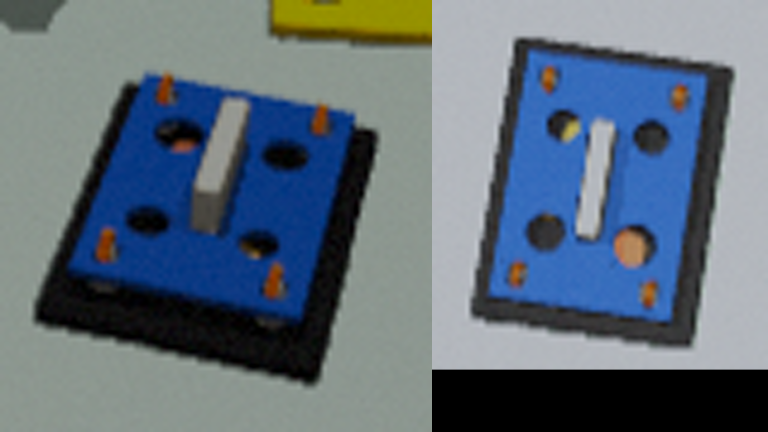

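The picture is unchanged after the extra press: the plate sits centred and down, with the catches showing through all four holes.

```bash
python3 -c "
from plant import r
print(r.finish_job())"
```

```text
the job is handed in; nothing more can be done
None
```

I put the blue plate over the four standoffs of the black tray, pressed it down until it was held, let go, and handed the job in at about 18 s. No verdict is reported. I judge it clicked in at all four corners.

- **Press:** The wrist force peaked at 24.5 N, about 26 N of push with the plate's weight. That is right where the stops are first met, below the 36 N limit. After easing off, the force turned to a slight pull with almost no rise, and the plate stayed down when I opened the fingers.
- **Doubt on the +x side:** After release, the corner pixels hinted that side might sit a little higher, within the pixel noise. To settle it I pressed on the bar's top with shut fingers, about 18 N at 20 mm toward +x and about 16 N toward -x. The plate barely moved.
- **Level and height:** The bar top read 60.2 mm on the +x side and 60.5 mm on the -x side, so it is level within about 0.01 rad along its length. The underside is about 25.5 mm high.
- **Centring:** The plate centre is within about 1 mm of the tray centre by the top camera, and square with it within about 0.3°.
- **Disagreements:** The two cameras differ by about 3 mm in x for the plate centre. Heights worked out from both views came out 2–5 mm lower than the touch reading and scattered by 3 mm, so I relied on the touch readings.
- **Bystanders:** The arm touched none of them, and in the scene view after letting go they stood where they began. I did not measure them.

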